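Dispense one test cassette and slide it to the timer

TASK

Press the dispenser's plunger fully down once and let it come back up, so that a single test cassette comes out onto the apron. Then, without gripping or lifting it, gently push that cassette sideways along the apron with the fingertips until it lies flat and wholly inside the dark bay at the end where the timer stands. Leave the other cassettes in the magazine and do not knock the timer, the sample pot or the vial about.

Things in the scene. Friction and masses are not known exactly. Their poses are not given: they have to be found in the camera images.
- dispenser: Cassette dispenser fixed to the worktop, yawed up to 20 degrees: white magazine and housing (x -18 to +80, |y| < 43 mm, 54 mm high), grey base with an apron in front. Origin: underside, below the magazine's middle; x from front (apron) to back (plunger), y to its left, z up
- apron (a point): on the apron's flat top, 8 mm above the worktop, where the centre of the cassette comes to rest in front of the slot (dispenser x = -39, y = 0 mm), its long side along y. The apron is a channel along y, x -68 to -21 mm, between lips 3 mm high (no back lip at the magazine); the 9 mm high end stops have their inner faces at y = -127 and +127 mm
- plunger (a joint): travel of the plunger straight down, m: 0 up, 0.020 fully down. A spring returns it: about 1.5 N to start, about 4 N fully down, then a hard stop. The plunger drives a pusher at twice its travel, which ejects the bottom cassette; each full press ejects one more
- plunger_cap (a point): centre of the top of the plunger's round black cap, 36 mm wide, on top of the housing behind the magazine (x = +48, y = 0 mm in the dispenser's frame); 82 mm above the worktop when up, 62 mm when down. Press here from above
- cassette_1: the bottom one of four alike white test cassettes stacked in the magazine, the one that comes out: flat plate 24 x 70 x 8 mm, 15 g. Origin: centre of its underside; its y runs along the 70 mm, z up through the face with the window
- cassette_2: second cassette from below, same size; stays in the magazine (it drops 8 mm when the plunger comes back up)
- cassette_3: third cassette from below; stays in the magazine
- cassette_4: top cassette; stays in the magazine
- bay_left (a point): centre of the dark floor of the bay at the dispenser's left (+y) end, at apron height; the bay is 82 mm long, from y = 45 mm to the end stop at y = 127 mm
- bay_right (a point): centre of the dark floor of the bay at the dispenser's right (-y) end, at apron height; it runs from y = -45 mm to the end stop at y = -127 mm
- timer: small white bench timer with a display and three buttons, 58 x 62 x 18 mm, loose on the worktop just beyond one end of the apron, left or right: it marks the bay to use. Origin: centre of its underside
- sample_pot: small pot with a white lid, 45 mm wide, 48 mm high, loose just beyond the other end of the apron. Origin: centre of its underside; leave it alone
- control_vial: capped vial, 24 mm wide, 45 mm high, loose to the right of the housing, behind the apron. Origin: centre of its underside; leave it alone
There are look-alikes about, which are no part of the job. Leave any blue look-alike of the cassette_4 alone.

How it is judged:
On the way, in this order (a step that is already met when the one before it is completed fails the run):
1. the plunger is fully down and the bottom cassette has come out in front of the slot (value of joint plunger above 0.017 m and x of cassette_1 in the frame of dispenser below -0.032 m and y of cassette_1 in the frame of dispenser between -0.03 and 0.03 m), for 0.05 s.
2. the plunger is up again and the cassette lies in the bay beside the timer (value of joint plunger below 0.003 m and ((y of timer in the frame of dispenser above 0 m and y of cassette_1 in the frame of dispenser above 0.077 m) or (y of timer in the frame of dispenser below 0 m and y of cassette_1 in the frame of dispenser below -0.077 m)) and z of cassette_1 in the frame of dispenser between 0.006 and 0.011 m and angle between cassette_1's own z axis and vertical below 0.1 rad and x of cassette_1 in the frame of dispenser between -0.06 and -0.028 m), for 0.2 s.
At the end, for the whole second after the job is handed in: The ejected cassette lies flat and at rest, its centre at least 77 mm to the timer's side of the dispenser's middle (wholly in that bay, 3 mm tolerance); plunger up; the other three cassettes still stacked in the magazine; timer, pot and vial within 20 mm of their starts (all of step 2 and linear speed of cassette_1 below 0.01 m/s and x of cassette_2 in the frame of dispenser between -0.006 and 0.006 m and z of each of cassette_2, cassette_3, cassette_4 in the frame of dispenser below 0.03 m and x of cassette_3 in the frame of dispenser between -0.006 and 0.006 m and x of cassette_4 in the frame of dispenser between -0.006 and 0.006 m and distance of each of timer, sample_pot, control_vial from where it was at the start of the episode below 0.02 m); the robot touches nothing.
It fails at once if a second cassette is pushed out of the magazine (x of any of cassette_2, cassette_3, cassette_4 in the frame of dispenser below -0.008 m).
It fails at once if a cassette is lifted (z of cassette_1 in the frame of dispenser above 0.018 m or z of cassette_2 in the frame of dispenser above 0.026 m or z of cassette_3 in the frame of dispenser above 0.034 m or z of cassette_4 in the frame of dispenser above 0.042 m).
It fails at once if the plunger is pressed again after the cassette was pushed aside (value of joint plunger above 0.006 m and (y of cassette_1 in the frame of dispenser above 0.035 m or y of cassette_1 in the frame of dispenser below -0.035 m)).
It fails at once if the cassette is pinched or pressed hard by the fingers (over 15 N) instead of gently pushed (contact force between the fingers and cassette_1 above 15 N).
It fails at once if the timer, pot or vial is moved or tipped (distance of any of timer, sample_pot, control_vial from where it was at the start of the episode above 0.02 m or angle between any of timer, sample_pot, control_vial's own z axis and vertical above 0.3 rad).
It also fails if it takes over 42 s, if anything falls off the work surface, if the arm or the gripper's body presses on something with over 40 N, if the wrist force passes 120 N, or if a joint passes its speed limit or range.

ROBOT

A 7-joint arm with a two-finger parallel gripper is mounted at the origin on a cart in front of the work surface, level with it; the furniture and walls round the work are solid. World frame = base frame: x ahead of the robot, y to its left, z up, the work surface at z = 0. Lengths are in m, angles in rad, forces in N, time in s.
With the tool pointing down it reaches from about 0.425 to 0.875 m from the base axis. Payload 4.7 kg.
Tool frame: the origin (TCP) lies midway between the tips of the shut fingers; the grasp point (between the pads) lies 19 mm behind it; z points along the fingers, y is the direction in which the jaws open and shut (so a half turn about z gives the same grasp; the last joint's range is limited). The gripper opens to 87 mm and grips with 3 to 60 N. Pads are 19 mm wide; open, the fingers measure 117 mm over their backs; the gripper's body (75 mm by 190 mm) begins 51 mm behind the grasp point.
Start: joints at [1.199, 0.321, -0.07, 1.45, 0.023, 1.371, -0.057], TCP at [0.245, -0.602, 0.223] pointing down, gripper open.
Joint ranges: [-2.86, 2.86], [-0.3, 2.09], [-1.38, 1.24], [0.06, 2.45], [-1.56, 4.7], [0.09, 2.05], [-2.69, 2.69]. Speed limits (rad/s): [2.57, 2.57, 3.14, 3.14, 3.14, 3.14, 3.14].

INTERFACE

Orientations are given as a rotation vector (axis times angle).
In Python, from bench import get_state, eyes, job gives the robot as it stands. The module is installed in compiled form; this text tells all that it offers.
- The arm moves only by the shell command python3 -m jog 'ROWS' [FORCE]. ROWS is JSON, a list that holds one entry, the list of rows, each a list of 5 numbers: the opening, from 0 (shut) to 1 (fully open), then the shift along the tool's x, y, z in units of 40 mm (1.0 is 40 mm), then the turn about the tool's z in units of 5 degrees (1.0 is 5 degrees). In form: [[[jaw, dx, dy, dz, turn], ...]]. A call has 1 to 10 rows; each row shifts and turns the commanded pose from where the row before left it, along the tool's axes as they then stand; what a row does not reach is not made up. A row lasts 1/8 s, in which the tool goes at most 62.5 mm and 10.7 degrees, less where a joint would pass 70% of its speed; a pose out of reach is approached as far as the arm can. A call is refused whole if a number of a shift passes 1 or a number of a turn 1, either way. A call with a gripper value outside its range is refused whole. The fingers move at their own pace and stop on an object; FORCE is the grip in N (left out, the last holds). Time passes only in rows, so rows that do not move let the fingers close. It gives the time, the measured TCP pose, the force and the opening at its end, in the units of the state.
- get_state(): the state, without advancing time (a new reading comes with each control period).
- eyes.get_image(name): name is "side" or "top" or "wrist"; returns (picture, depth): 400x640x3 uint8, red, green, blue; 400x640 float32, m along the optical axis (not along the pixel's ray), 0 where there is no reading.
- eyes.camera_params(name): a dict with "camera_matrix" (3x3 intrinsics, pixels), "pose" (4x4, takes a point from camera to world coordinates); the wrist camera has in their place "mount" (4x4, takes a point from camera to tool coordinates, whose origin is the TCP and whose axes are the flange's). Camera axes: x right, y down, z forward; pixel columns grow to the right and rows downward; lengths in m; the calibration is good to about 2 mm. A picture is of the moment at which its call begins: read the wrist's pose just before it. camera_params takes no time and is no camera call.
- job.close_job(): hands the job in, once; it reports no verdict.
The state is a dict: "time": time; "joint_positions": joint angles; "qd": joint speeds; "joint_torque": joint torques, N m; "position": TCP position; "tool_rot": TCP orientation; "ft_force": force on the tool from outside, world axes, zero at the start; "torque": the same for the moment, N m; "grip_width": opening from 0.0 (shut) to 1.0 (fully open).
Only numpy, scipy, OpenCV 4.12 (cv2) and the standard library are available. Lean on these libraries where they do the work, as an engineer would, in place of code of your own. Each camera call takes 0.05 s, during which the arm holds its last target. There are 200 camera calls.

## Working session

There is one attempt and no reset: what is moved stays moved. The work goes in short steps, Python scripts to look and compute and a shell command to move; the robot and the scene stay as the last step left them, time stands still between calls to the robot, and variables do not carry over. Pictures are saved under pics/ and viewed, about 8 in all and at most 12, crops included, and the job is handed in when it is done.

```bash
mkdir -p pics; cat > h.py <<'E'
import numpy as np,cv2
from bench import get_state,eyes,job
from scipy.spatial.transform import Rotation as R
def snap(n,f):
    s=get_state();p,d=eyes.get_image(n);cv2.imwrite(f'pics/{f}.png',p[:,:,::-1]);np.save(f'pics/{f}.npy',d)
    c=eyes.camera_params(n);K=np.array(c['camera_matrix'])
    if 'pose' in c:T=np.array(c['pose'])
    else:
        W=np.eye(4);W[:3,:3]=R.from_rotvec(s['tool_rot']).as_matrix();W[:3,3]=s['position'];T=W@np.array(c['mount'])
    np.savez(f'pics/{f}.npz',K=K,T=T);return p,d
def pt(f,u,v,z=None):
    q=np.load(f'pics/{f}.npz');K,T=q['K'],q['T'];r=np.linalg.solve(K,[u,v,1.])
    if z is None:
        d=np.load(f'pics/{f}.npy');k=np.median(d[v-1:v+2,u-1:u+2]);return T[:3,:3]@(r*k)+T[:3,3]
    w=T[:3,:3]@r;return T[:3,3]+w*(z-T[2,3])/w[2]
E
python3 - <<'E'
from h import *
s=get_state();print(s)
print(R.from_rotvec(s['tool_rot']).as_matrix().round(3))
snap('top','t0');snap('side','s0')
E
```

```text
{'time': 0.0, 'joint_positions': array([ 1.19907309,  0.32180297, -0.07008945,  1.45169724,  0.02260507,
        1.37080385, -0.0569277 ]), 'qd': array([-1.64524392e-03,  1.23898607e-03,  5.62392618e-04, -1.13907189e-03,
        1.17632994e-03, -1.28277063e-03, -6.52184845e-05]), 'joint_torque': array([ 3.70140642e-04, -4.91284025e+01, -4.04076716e-01, -3.12526488e+01,
       -6.39911927e-02,  4.35965171e-02,  1.68298247e-04]), 'position': array([ 0.24434997, -0.60171087,  0.22146341]), 'tool_rot': array([-3.08148261e+00, -6.01953590e-01,  7.38359668e-04]), 'ft_force': array([-1.11775976, -0.54927287, -0.43785398]), 'torque': array([0.02076945, 0.01459977, 0.04611715]), 'grip_width': 0.9987162936821012}
[[ 0.926  0.376 -0.001]
 [ 0.376 -0.926  0.002]
 [-0.    -0.002 -1.   ]]
```

View pics/t0.png

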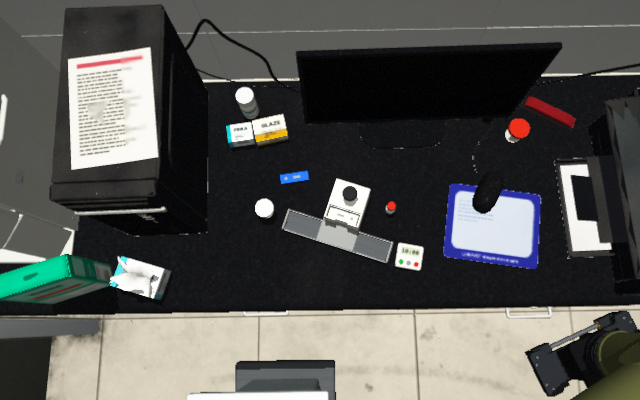

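View pics/s0.png

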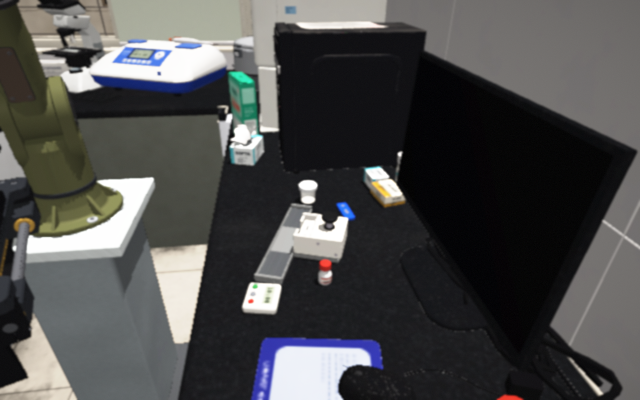

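The top view shows the plunger cap at (350,193) and the apron running from (285,222) to (391,250). The timer is at (409,256), the right end, the pot at (264,208) and the vial at (391,208). The only look-alike is the blue cassette at (294,177), off on the worktop. The white stack in the magazine is the one I want. Next is one enlarged crop with measurements.

```bash
python3 - <<'E'
from h import *
im=cv2.imread('pics/t0.png')[165:280,250:430];cv2.imwrite('pics/t0c.png',cv2.resize(im,None,fx=4.4,fy=4.4,interpolation=cv2.INTER_CUBIC))
for n,u,v in [('cap',350,192),('timer',409,256),('pot',264,208),('vial',391,208),('mat',490,225),('apron',340,236),('end L',290,222),('endR',386,249)]: print(n,pt('t0',u,v).round(4))
E
```

```text
cap [ 0.5927 -0.2167  0.0836]
timer [ 0.451  -0.3551  0.0153]
pot [ 0.5666 -0.0143  0.0478]
vial [ 0.5618 -0.3141  0.0446]
mat [ 0.5244 -0.5571  0.0028]
apron [ 0.503  -0.1928  0.0091]
end L [ 0.5394 -0.0726  0.0093]
endR [ 0.4695 -0.3019  0.0098]
```

View pics/t0c.png

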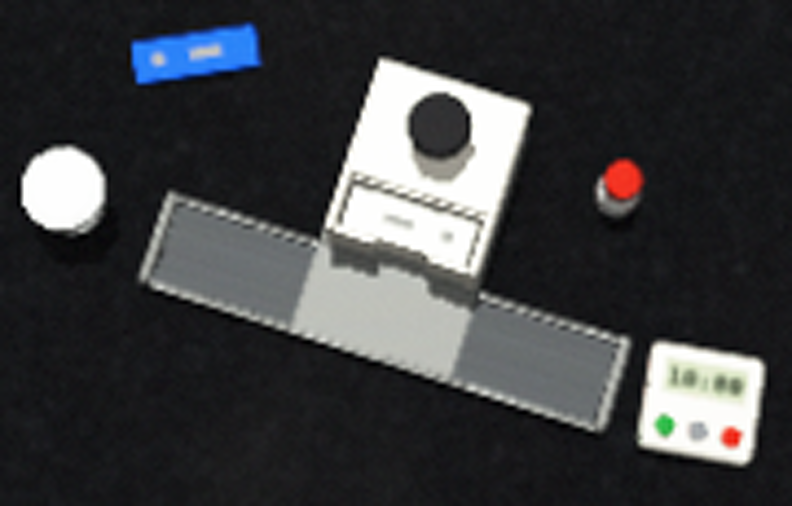

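```bash
python3 - <<'E'
from h import *
f=lambda u,v,z:pt('t0',250+u/4.4-.4,165+v/4.4-.4,z)
a,b,c,d=[f(*p,.011) for p in[(140,283),(603,432),(630,338),(172,193)]]
print(a,b,c,d)
print([np.linalg.norm(x) for x in(a-b,d-c,a-d,b-c)])
y=(a-b)+(d-c);yaw=np.arctan2(-y[0],y[1]);print('yaw',np.degrees(yaw))
Rz=R.from_euler('z',yaw).as_matrix()
m=(a+b+c+d)/4; o=m-Rz@[-.0445,0,0]; print('origin from apron',o)
cap=f(440,125,.082);print('cap',cap,'origin',cap-Rz@[.048,0,0])
for q in [(-.039,0,.008),(-.039,-.086,.008),(.048,0,.082)]: print(q,(Rz@q+[o[0],o[1],0]).round(4))
E
```

```text
[ 0.52247894 -0.05206002  0.011     ] [ 0.43641468 -0.30194428  0.011     ] [ 0.48723481 -0.31878575  0.011     ] [ 0.57263347 -0.06955349  0.011     ]
[np.float64(0.264290000074138), np.float64(0.26345711112981146), np.float64(0.05311777638096093), np.float64(0.05353803547245551)]
yaw -18.959280125363858
origin from apron [ 0.54677634 -0.20004376  0.011     ]
cap [ 0.59069253 -0.21581437  0.082     ] origin [ 0.54529655 -0.20021936  0.082     ]
(-0.039, 0, 0.008) [ 0.5099 -0.1874  0.008 ]
(-0.039, -0.086, 0.008) [ 0.482  -0.2687  0.008 ]
(0.048, 0, 0.082) [ 0.5922 -0.2156  0.082 ]
```

Measurements agree with the given sizes: the apron comes out 0.264 x 0.053 m and the two origin estimates are within 2 mm of each other. The dispenser origin is about (0.546, -0.200) with yaw -19°. The timer side is -y, so that is the bay to use. I'll turn the tool to line up with the dispenser, shut the jaws and go above the cap.

```bash
python3 -m jog '[[[0,0,0,0,1],[0,0,0,0,1],[0,0,0,0,1],[0,0,0,0,1],[0,0,0,0,1],[0,0,0,0,1],[0,0,0,0,1],[0,0,0,0,1],[0,0,0,0,0.2]]]' 20 && python3 -m jog '[[[0,0.42,-1,0,0],[0,0.42,-1,0,0],[0,0.42,-1,0,0],[0,0.42,-1,0,0],[0,0.42,-1,0,0],[0,0.42,-1,0,0],[0,0.42,-1,0,0],[0,0.42,-1,0,0],[0,0.42,-1,0,0],[0,0.42,-1,0,0]]]'
cat >> h.py <<'E'
O=np.array([.546,-.200,0]);D=R.from_euler('z',-19,degrees=True).as_matrix()
def where():
    s=get_state();M=R.from_rotvec(s['tool_rot']).as_matrix()
    print('t',s['time'],'disp-frame mm',(D.T@(s['position']-O)*1e3).round(1),'yaw',np.degrees(np.arctan2(M[1,0],M[0,0])).round(2),'F',np.round(s['ft_force'],1),'g',s['grip_width'])
E
python3 -c "from h import *;where()"
```

```text
time: 1.23
position: [0.2445, -0.602, 0.222]
tool_rot: [-3.098, 0.515, 0.001]
ft_force: [-0.1, 0.1, -0.9]
grip_width: 0.065
time: 2.48
position: [0.5337, -0.2771, 0.2224]
tool_rot: [3.099, -0.514, -0.0]
ft_force: [0.3, 0.9, 0.4]
grip_width: 0.007
t 2.475 disp-frame mm [ 13.5 -76.9 222.4] yaw -18.83 F [0.3 0.9 0.4] g 0.007024009187100559
```

```bash
python3 -m jog '[[[0,0.43,-0.96,0,0],[0,0.43,-0.96,0,0],[0,0,0,1,0],[0,0,0,1,0],[0,0,0,0.5,0],[0,0,0,0,0],[0,0,0,0,0]]]'
python3 - <<'E'
from h import *
where();p,d=snap('wrist','w1')
E
```

```text
time: 3.35
position: [0.5916, -0.2172, 0.1243]
tool_rot: [3.098, -0.516, 0.004]
ft_force: [-0.3, -0.2, 1.1]
grip_width: 0.003
t 3.35 disp-frame mm [ 48.7  -1.4 124.3] yaw -18.9 F [-0.3 -0.2  1.1] g 0.0027257698225377695
```

View pics/w1.png

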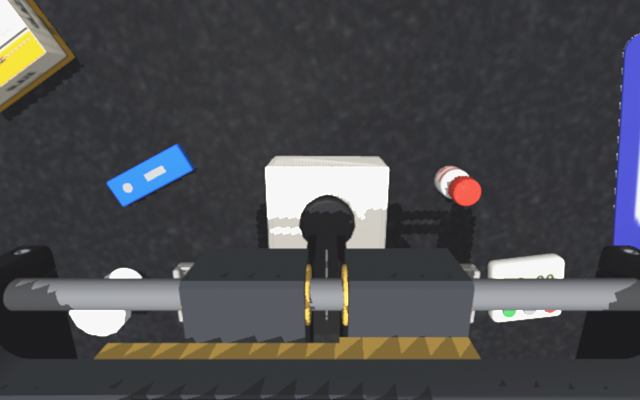

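The wrist view shows the shut fingers at (327,240) centred in front of the cap at (327,215), with the housing square to the view. Now I'll press, in slow small steps near the end.

```bash
python3 -m jog '[[[0,0,0,0.5,0],[0,0,0,0.5,0],[0,0,0,0.1,0],[0,0,0,0.1,0],[0,0,0,0.1,0],[0,0,0,0.1,0],[0,0,0,0.1,0],[0,0,0,0,0],[0,0,0,0,0]]]'; python3 -c "from h import *;where();snap('side','s1')"
```

```text
time: 4.53
position: [0.5906, -0.2167, 0.0625]
tool_rot: [3.099, -0.516, 0.001]
ft_force: [-2.3, 0.8, 3.6]
grip_width: 0.003
t 4.525 disp-frame mm [47.7 -1.3 62.5] yaw -18.89 F [-2.3  0.8  3.6] g 0.0025497598932527617
```

```bash
python3 -m jog '[[[0,0,0,0.04,0],[0,0,0,0.03,0],[0,0,0,0,0],[0,0,0,0,0]]]'; python3 - <<'E'
from h import *
where();snap('top','t1')
im=cv2.imread('pics/t1.png')[165:280,250:430];cv2.imwrite('pics/t1c.png',cv2.resize(im,None,fx=4.4,fy=4.4,interpolation=cv2.INTER_CUBIC))
E
```

```text
time: 5.08
position: [0.5908, -0.2168, 0.0622]
tool_rot: [3.098, -0.516, 0.001]
ft_force: [-7.1, 2.3, 15.4]
grip_width: 0.005
t 5.075 disp-frame mm [47.8 -1.3 62.2] yaw -18.9 F [-7.1  2.3 15.4] g 0.0053892418978588475
```

View pics/t1c.png

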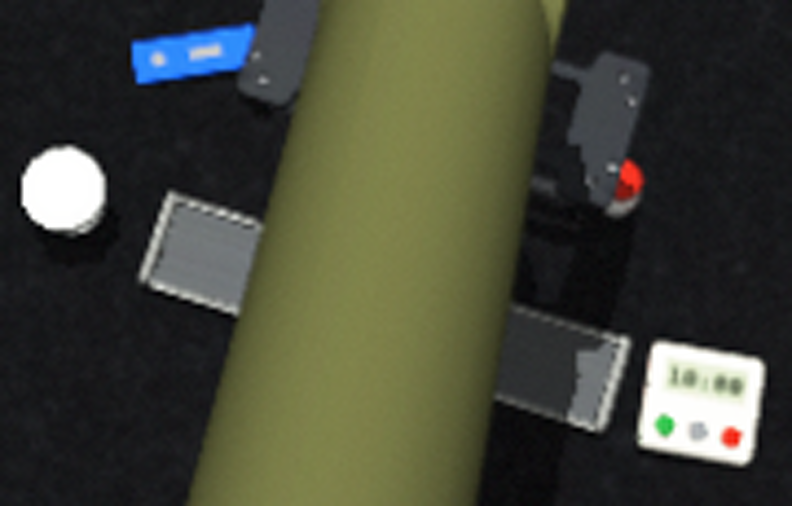

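The force rose to 15 N at z = 62 mm, so the plunger is on its hard stop. The arm hides the cassette from the top camera. I'll let the plunger up, then go to the left of the slot at height and look there.

```bash
python3 -m jog '[[[0,0,0,-0.2,0],[0,0,0,-0.3,0],[0,0,0,-0.5,0],[0,0,0,-0.8,0],[0,-0.54,-0.42,0,0],[0,-0.54,-0.42,0,0],[0,-0.54,-0.42,0,0],[0,-0.55,-0.42,0,0],[0,0,0,0,0],[0,0,0,0,0]]]'; python3 - <<'E'
from h import *
where();snap('side','s2');snap('wrist','w2')
im=cv2.imread('pics/s2.png')[170:330,220:400];a=cv2.resize(im,(400,356),interpolation=cv2.INTER_CUBIC)
b=cv2.resize(cv2.imread('pics/w2.png'),(400,250));c=np.zeros((606,400,3),np.uint8)
cv2.imwrite('pics/c2.png',np.vstack([a,b])[:600])
E
```

```text
time: 6.38
position: [0.5309, -0.1259, 0.1326]
tool_rot: [3.098, -0.516, 0.003]
ft_force: [-0.3, 0.9, 0.0]
grip_width: 0.005
t 6.375 disp-frame mm [-38.4  65.1 132.6] yaw -18.92 F [-0.3  0.9  0. ] g 0.004750156210295355
```

View pics/c2.png

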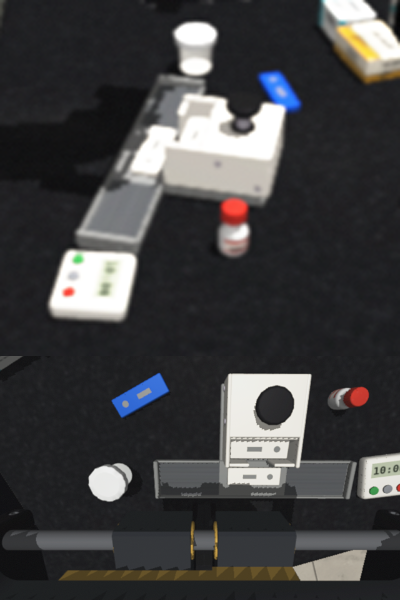

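```bash
python3 - <<'E'
from h import *
im=cv2.imread('pics/w2.png')[140:260,230:580];cv2.imwrite('pics/w2c.png',cv2.resize(im,None,fx=2.2,fy=2.2,interpolation=cv2.INTER_CUBIC))
for u,v in [(363,172),(450,172),(363,207),(450,207),(406,190)]: print(u,v,(D.T@(pt('w2',u,v,.016)-O)*1e3).round(1))
E
```

```text
363 172 [-19.7  34.3  16. ]
450 172 [-19.7 -36.6  16. ]
363 207 [-49.6  33.4  16. ]
450 207 [-49.5 -39.6  16. ]
406 190 [-34.8  -1.7  16. ]
```

View pics/w2c.png

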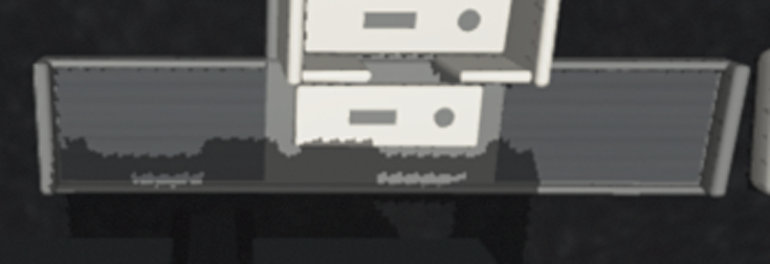

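The cassette has come out square on the apron. Its corners at wrist pixels (365,207) and (450,207) put it at about x = -38, y = -2 mm. The bays are empty and the plunger is up. I'll descend to z of about 12.5 mm beside its left end.

```bash
python3 -m jog '[[[0,0,0,0.8,0],[0,0,0,0.8,0],[0,0,0,0.7,0],[0,0,0,0.4,0],[0,0,0,0.2,0],[0,0,0,0.1,0],[0,0,0,0,0],[0,0,0,0,0]]]'; python3 -c "from h import *;where()"
```

```text
time: 7.48
position: [0.5308, -0.1252, 0.0125]
tool_rot: [3.099, -0.516, 0.002]
ft_force: [-0.1, -0.0, -0.5]
grip_width: 0.006
t 7.475 disp-frame mm [-38.8  65.8  12.5] yaw -18.89 F [-0.1 -0.  -0.5] g 0.005785752496724909
```

```bash
python3 -m jog '[[[0,0,0.1,0,0],[0,0,0.1,0,0],[0,0,0.1,0,0],[0,0,0.1,0,0],[0,0,0.1,0,0],[0,0,0.1,0,0],[0,0,0.1,0,0],[0,0,0.1,0,0],[0,0,0.1,0,0],[0,0,0.1,0,0]]]'; python3 -c "from h import *;where()";  python3 -m jog '[[[0,0,0.1,0,0],[0,0,0.1,0,0],[0,0,0.1,0,0],[0,0,0.1,0,0],[0,0,0.1,0,0],[0,0,0.05,0,0],[0,0,0,0,0],[0,0,0,0,0]]]'; python3 - <<'E'
from h import *
where();snap('side','s3');snap('wrist','w3')
a=cv2.resize(cv2.imread('pics/s3.png')[170:330,220:400],(400,356),interpolation=cv2.INTER_CUBIC)
b=cv2.imread('pics/w3.png')[:240];b=cv2.resize(b,(640,240))
c=np.zeros((600,640,3),np.uint8);c[:356,:400]=a;c[360:]=b;cv2.imwrite('pics/c3.png',c)
E
```

```text
time: 8.72
position: [0.5171, -0.1631, 0.0117]
tool_rot: [3.099, -0.516, 0.0]
ft_force: [-0.7, -0.7, 0.2]
grip_width: 0.0
t 8.725 disp-frame mm [-39.4  25.5  11.7] yaw -18.89 F [-0.7 -0.7  0.2] g 0.0003346419137768574
time: 9.72
position: [0.5101, -0.1835, 0.0118]
tool_rot: [3.099, -0.515, 0.0]
ft_force: [0.0, -0.2, -0.3]
grip_width: 0.005
t 9.725 disp-frame mm [-39.3   3.9  11.8] yaw -18.88 F [ 0.  -0.2 -0.3] g 0.005254431657979462
```

View pics/c3.png

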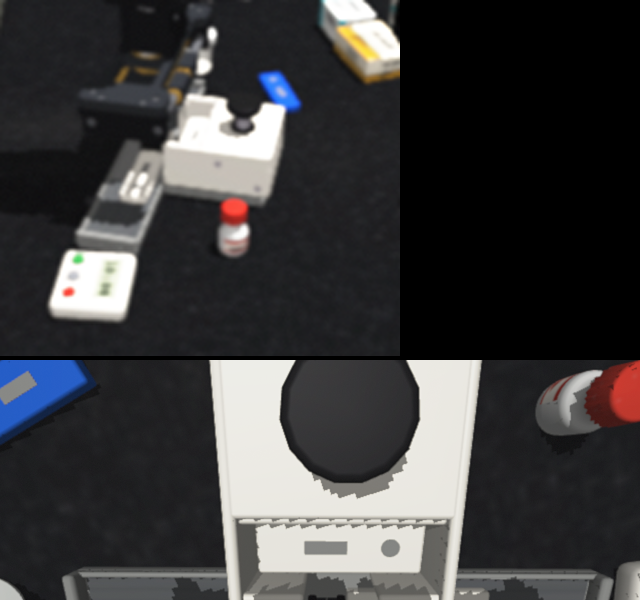

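The side view shows the cassette flat and sliding straight into the bay, with the timer and vial untouched. I'll push on to y of about -28 mm and then measure from the side camera.

```bash
python3 -m jog '[[[0,0,0.1,0,0],[0,0,0.1,0,0],[0,0,0.1,0,0],[0,0,0.1,0,0],[0,0,0.1,0,0],[0,0,0.1,0,0],[0,0,0.1,0,0],[0,0,0.1,0,0],[0,0,0,0,0],[0,0,0,0,0]]]'; python3 - <<'E'
from h import *
where();snap('side','s4')
im=cv2.imread('pics/s4.png')[220:300,240:340];cv2.imwrite('pics/s4c.png',cv2.resize(im,None,fx=7,fy=7,interpolation=cv2.INTER_CUBIC))
E
```

```text
time: 11.08
position: [0.4996, -0.2139, 0.0117]
tool_rot: [3.099, -0.516, -0.0]
ft_force: [-0.0, -0.3, 0.2]
grip_width: 0.006
t 11.075 disp-frame mm [-39.3 -28.2  11.7] yaw -18.89 F [-0.  -0.3  0.2] g 0.006420064470656408
```

View pics/s4c.png

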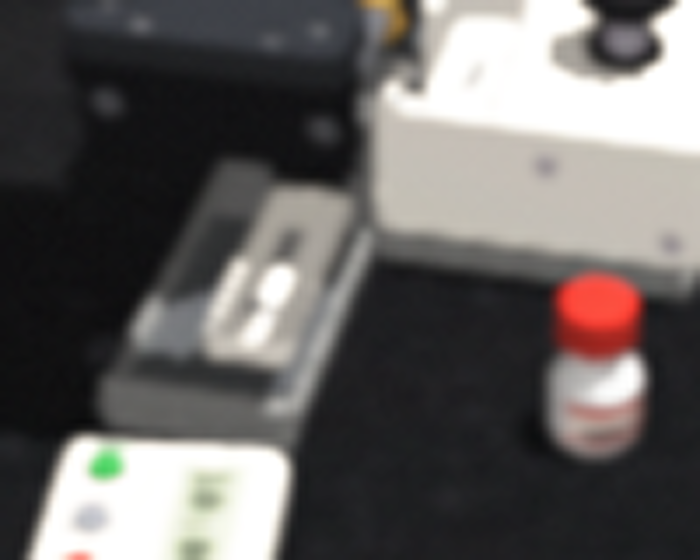

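```bash
python3 - <<'E'
from h import *
for n,u,v,z in [('nearL',208,345,.016),('nearR',290,352,.016),('farL',275,187,.016),('farR',352,197,.016),('stopL outer top',105,385,.017),('stopR outer top',290,412,.017)]:
    print(n,(D.T@(pt('s4',240+u/7-.43,220+v/7-.43,z)-O)*1e3).round(1))
E
```

```text
nearL [ -45.9 -113.3   16. ]
nearR [ -23.2 -111.3   16. ]
farL [-48.2 -41.5  16. ]
farR [-24.8 -41.3  16. ]
stopL outer top [ -67.3 -135.7   17. ]
stopR outer top [ -16.2 -135.4   17. ]
```

The cassette centre reads y of about -77 mm, perhaps -75 allowing for a 2–3 mm camera bias, and it lies straight. I'll push 9 mm more, which still leaves several mm to the end stop, then back off and rise.

```bash
python3 -m jog '[[[0,0,0.07,0,0],[0,0,0.07,0,0],[0,0,0.06,0,0],[0,0,0.03,0,0],[0,0,0,0,0],[0,0,0,0,0]]]'; python3 -c "from h import *;where()";python3 -m jog '[[[0,0,-0.1,0,0],[0,0,-0.3,0,0],[0,0,-0.2,-0.3,0],[0,0,0,-1,0],[0,0,0,-1,0],[0,0,0,-1,0],[0,-0.5,-1,0,0],[0,-0.5,-1,0,0],[0,-0.5,-1,0,0],[0,0,0,0,0]]]'; python3 - <<'E'
from h import *
where();snap('side','s5');snap('top','t5')
a=cv2.resize(cv2.imread('pics/s5.png')[220:300,240:340],(500,400),interpolation=cv2.INTER_CUBIC)
b=cv2.resize(cv2.imread('pics/t5.png')[210:280,350:430],None,fx=3.5,fy=3.5,interpolation=cv2.INTER_CUBIC)
c=np.zeros((400,790,3),np.uint8);c[:,:500]=a;c[:245,505:785]=b;cv2.imwrite('pics/c5.png',c)
E
```

```text
time: 11.88
position: [0.4967, -0.2226, 0.0118]
tool_rot: [3.099, -0.515, -0.0]
ft_force: [-0.4, 0.4, 0.1]
grip_width: 0.009
t 11.875 disp-frame mm [-39.2 -37.4  11.8] yaw -18.89 F [-0.4  0.4  0.1] g 0.009049061116201042
time: 13.12
position: [0.4866, -0.0621, 0.1448]
tool_rot: [-3.1, 0.504, -0.002]
ft_force: [0.7, -1.2, 0.5]
grip_width: 0.008
t 13.125 disp-frame mm [-101.   111.   144.8] yaw -18.45 F [ 0.7 -1.2  0.5] g 0.007713078141601098
```

View pics/c5.png

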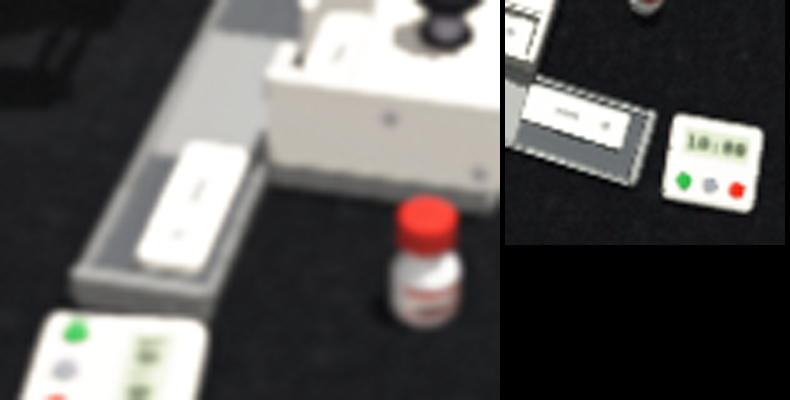

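```bash
python3 - <<'E'
from h import *
for n,u,v,z in [('endR1',631,110,.016),('endR2',624,151,.016),('endL1',529,77,.016),('endL2',523,116,.016),('stopR1',655,110,.017),('stopR2',636,185,.017)]:
    print('top',n,(D.T@(pt('t5',350+(u-505)/3.5-.36,210+v/3.5-.36,z)-O)*1e3).round(1))
for n,u,v,z in [('nearL',137,262,.016),('nearR',200,271,.016),('farL',187,142,.016),('farR',248,148,.016),('stopL',72,285,.017),('stopR',213,303,.017)]:
    print('side',n,(D.T@(pt('s5',240+u/5-.4,220+v/5-.4,z)-O)*1e3).round(1))
E
```

```text
top endR1 [ -22.3 -114.7   16. ]
top endR2 [ -50.6 -118.2   16. ]
top endL1 [-21.9 -41.8  16. ]
top endL2 [-48.9 -46.   16. ]
top stopR1 [ -17.4 -130.2   17. ]
top stopR2 [ -70.3 -132.4   17. ]
side nearL [ -47.3 -122.8   16. ]
side nearR [ -22.7 -122.7   16. ]
side farL [-50.2 -47.9  16. ]
side farR [-24.8 -46.4  16. ]
side stopL [ -66.4 -141.3   17. ]
side stopR [ -12.7 -139.6   17. ]
```

Estimates of the cassette centre run from -79 to -85 mm against the required -77, and the timer, vial and plunger look right. The margin is thin given the camera bias and there is plenty of time, so I'll give one more gentle 4 mm nudge.

```bash
python3 -m jog '[[[0,0.5,1,0,0],[0,0.5,1,0,0],[0,0.53,1,0,0],[0,0,0,1,0],[0,0,0,1,0],[0,0,0,0.8,0],[0,0,0,0.4,0],[0,0,0,0.12,0],[0,0,0,0,0],[0,0,0,0,0]]]'; python3 -c "from h import *;where()"
```

```text
time: 14.48
position: [0.5066, -0.2008, 0.0123]
tool_rot: [3.098, -0.516, 0.004]
ft_force: [0.2, -0.5, 1.3]
grip_width: 0.006
t 14.475 disp-frame mm [-37.  -13.6  12.3] yaw -18.9 F [ 0.2 -0.5  1.3] g 0.005809144262215387
```

28 mm to go, to y of about -41.6 mm.

```bash
python3 -m jog '[[[0,0,0.15,0,0],[0,0,0.15,0,0],[0,0,0.12,0,0],[0,0,0.1,0,0],[0,0,0.08,0,0],[0,0,0.06,0,0],[0,0,0.04,0,0],[0,0,0,0,0],[0,0,0,0,0]]]'; python3 -c "from h import *;where()";python3 -m jog '[[[0,0,-0.1,0,0],[0,0,-0.3,0,0],[0,0,-0.2,-0.3,0],[0,0,0,-1,0],[0,0,0,-1,0],[0,0,0,-1,0],[0,-0.5,-1,0,0],[0,-0.5,-1,0,0],[0,-0.5,-1,0,0],[0,0,0,0,0]]]'; python3 - <<'E'
from h import *
where();snap('side','s6');snap('top','t6')
a=cv2.resize(cv2.imread('pics/s6.png')[220:300,240:340],(500,400),interpolation=cv2.INTER_CUBIC)
b=cv2.resize(cv2.imread('pics/t6.png')[210:280,350:430],None,fx=3.5,fy=3.5,interpolation=cv2.INTER_CUBIC)
c=np.zeros((400,790,3),np.uint8);c[:,:500]=a;c[:245,505:785]=b;cv2.imwrite('pics/c6.png',c)
E
```

```text
time: 15.6
position: [0.4966, -0.2267, 0.0109]
tool_rot: [-3.099, 0.515, 0.0]
ft_force: [-0.5, 0.2, 0.3]
grip_width: 0.006
t 15.6 disp-frame mm [-38.1 -41.3  10.9] yaw -18.88 F [-0.5  0.2  0.3] g 0.005562128707287178
time: 16.85
position: [0.4865, -0.0663, 0.1441]
tool_rot: [-3.101, 0.504, -0.002]
ft_force: [0.9, -1.2, -0.2]
grip_width: 0.003
t 16.85 disp-frame mm [-99.8 107.  144.1] yaw -18.45 F [ 0.9 -1.2 -0.2] g 0.002935307494304329
```

View pics/c6.png

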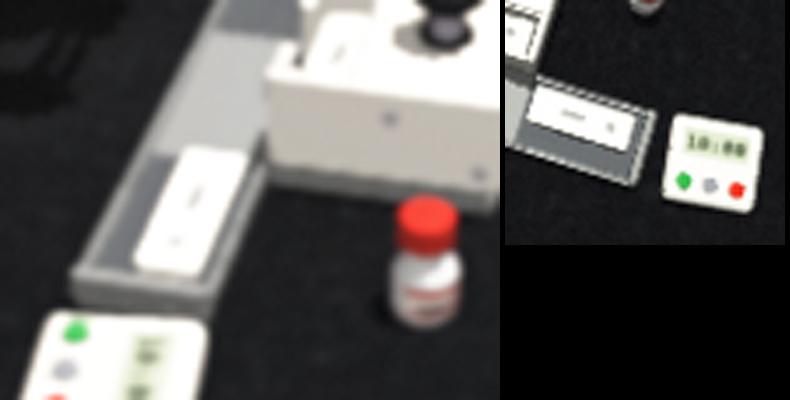

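The cassette lies flat with dark floor visible at both ends, and the timer and vial have not moved. I'll hold still briefly and hand in.

```bash
python3 -m jog '[[[0,0,0,0,0],[0,0,0,0,0],[0,0,0,0,0]]]'; python3 -c "from bench import job;print(job.close_job())"
```

```text
time: 17.32
position: [0.4864, -0.0718, 0.1428]
tool_rot: [3.099, -0.518, -0.0]
ft_force: [0.3, -0.5, 0.1]
grip_width: 0.01
the job is handed in; nothing more can be done
None
```

I pressed the plunger once to its hard stop (15 N at z = 62 mm) and let it come back up, and one cassette came out. I pushed it along the apron with the shut fingertips into the right-hand bay beside the timer, in two gentle pushes. I then backed off clear and handed in at 17.3 s.

**Last pictures:** The cassette lies flat and straight, with dark floor showing at both ends. The plunger is up, and the magazine still holds its cassettes. The timer and vial have not visibly moved. The pot was not in the last crops, but I never went near it.

**Where the checks disagreed:** Before the final 4 mm nudge the cameras put the cassette's centre between -79 and -85 mm, depending on the camera and on correcting for the end stop. The requirement is beyond -77 mm. I did not re-measure after the nudge. The centre should now be at about -84 mm, judging by the fingertip position.

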